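Index the product turntable by one hole

TASK

Turn the photo turntable on to its next view: with the fingertips press the spring plunger's black pad down so its pin drops out of the hole, push the upright tab beside it to turn the table counter-clockwise (seen from above) to the very next hole, and let the plunger spring fully back up into that hole. Do not touch the mug standing on the table, which must stay upright near the middle, leave the other things where they are, and finish clear of everything.

Things in the scene. Friction and masses are not known exactly. Their poses are not given: they have to be found in the camera images.
- stand: Turntable's stand, fixed to the bench: dark feet and hub, flat aluminium ring (inner radius 155 mm, outer 195 mm, top face 47 mm above the bench) with 8 round holes 45 degrees apart at radius 172 mm, seen as dark dots. Origin on the bench at the turning axis; z up; x axis points from the axis to the hole the pin sits in at the start.
- deck_center (a point): Centre of the top face of the round plywood deck, radius 150 mm, 50 mm above the bench, which turns inside the ring about the vertical axis through this point. The point's x axis turns with the deck and points at the plunger.
- plunger_top (a point): Centre of the top of the plunger's black pad: 44 mm radially, 36 mm across, 10 mm thick, 110 mm from the turning axis, top 83 mm above the bench when up. It rides on the deck; spring travel 15 mm straight down, about 2.5 N to start, 7 N at the bottom; 11 mm down frees the pin. Its x axis points radially outwards, y counter-clockwise. Tab on its +y side; its other sides are open.
- tab_face (a point): Point on the near face of the upright steel tab fixed to the deck beside the pad, 19 mm on the +y (counter-clockwise) side of the pad's centre, 33 mm above the deck. Tab: 50 mm radially, 10 mm thick, top 102 mm above the bench. The face is flat and looks clockwise; pushing it counter-clockwise turns the deck. Axes as plunger_top.
- pin_tip (a point): Round tip of the brass pin, 16 mm across, at radius 172 mm, straight outwards of the pad and one piece with it. Up, it stands 6 mm proud of a hole in the ring. Pad 11 mm or more down, it passes below the ring. Let up between holes it rides on the ring's underside (pad stays about 11 mm down) and springs up by itself at the next hole, where it stops the deck.
- next_hole (a point): Centre of the hole, at the ring's top face, that the pin must end in: 45 degrees counter-clockwise, seen from above, of the starting hole. Fixed. The holes are 20 mm wide and centre the pin if it is let up within about 6 mm of the middle.
- turntable (a joint): Angle of the deck about the vertical axis: 0 at the start with the pin in its hole, growing counter-clockwise seen from above; 0.785 at the next hole. Turns with slight friction (about 0.1 N m) and stays where it is left. Locked while the pin is in a hole, but for about 0.015 rad of play each way.
- plunger (a joint): How far the plunger is pressed down: 0 fully up (pin in a hole), 0.015 fully down.
- mug: White ceramic mug, 70 mm across, 75 mm high, 0.28 kg, loose, standing upright within 12 mm of the middle of the deck, its handle never towards the plunger. Origin at the centre of its underside. Not to be touched by the robot; it turns with the deck.
- carton: Small loose cardboard carton 140 x 100 x 70 mm with a paper strip, on the bench on the robot's right. Origin under its centre. Leave alone.
- tape: Loose roll of clear packing tape lying flat, 100 mm across, 48 mm high, on the bench on the robot's left. Origin under its centre. Leave alone.
- pen_tray: Loose dark metal pen tray, 110 x 85 x 45 mm, on the bench on the robot's left. Origin under its centre. Leave alone.

How it is judged:
By the outcome, as a careful person would: the job done as asked, in the order asked, and still so for the second after the job is handed in, with the robot touching nothing.
It also fails if it takes over 45 s, if anything falls off the work surface, if the arm or the gripper's body presses on something with over 40 N, if the wrist force passes 120 N, or if a joint passes its speed limit or range.

ROBOT

A 6-joint arm with a two-finger parallel gripper is mounted at the origin on the work surface. World frame = base frame: x ahead of the robot, y to its left, z up, the work surface at z = 0. Lengths are in m, angles in rad, forces in N, time in s.
With the tool pointing down it reaches from about 0.35 to 0.85 m from the base axis. Payload 8.1 kg.
Tool frame: the origin (TCP) lies at the centre of the arm's flange, where the gripper is bolted on; the fingertips stand 186 mm ahead of it and the grasp point (between the pads) lies 167 mm ahead of it; z points along the fingers, y is the line along which they close (so a half turn about z gives the same grasp; the last joint's range is limited). The gripper opens to 93 mm and grips with 3 to 60 N. Pads are 15 mm wide; open, the fingers measure 128 mm over their backs; the gripper's body (75 mm by 188 mm) begins 65 mm behind the grasp point.
Start: joints at [-1.319, 0.13, 1.488, -0, 1.523, -0.085], TCP at [0.198, -0.566, 0.405] pointing down, gripper open.
Joint ranges: [-2.96, 2.96], [-0.89, 2.26], [0.02, 2.5], [-1.34, 4.48], [0, 2.73], [-2.66, 2.66]. Speed limits (rad/s): [2.39, 2.39, 2.79, 3.14, 3.14, 3.14].

INTERFACE

Orientations are given as a rotation vector (axis times angle).
In Python, from plant import read_state, read_camera, camera_params, robot gives the robot as it stands.
- The arm moves only by the tool carry_out, never from a script. Its argument "targets" is a list of rows, each an object of numbers: "hand": the opening in per cent of the stroke, from 0 (shut) to 100 (fully open); "x", "y", "z": the shift along the tool's x, y, z in m; "ax", "ay", "az": the turn, a rotation vector about the tool's x, y, z in rad. In form: [{"hand": .., "x": .., "y": .., "z": .., "ax": .., "ay": .., "az": ..}, ...]. A call has 1 to 8 rows; each row is the pose to reach, as a shift and turn from the pose commanded when the call began, along the tool's axes at that moment; what a row does not reach only later rows make up. A row lasts 1/8 s, in which the tool goes at most 62.5 mm and 10.7 degrees, less where a joint would pass 70% of its speed; a pose out of reach is approached as far as the arm can. A call with a gripper value outside its range is refused whole. The fingers move at their own pace and stop on an object; "newtons" is the grip in N (left out, the last holds). Time passes only in rows, so rows that repeat a pose let the fingers close. It gives the time, the measured TCP pose, the force, the opening and the grip force at its end, in the units of the state.
- read_state(): the state, without advancing time (a new reading comes with each control period).
- read_camera(name): name is "scene" or "side" or "wrist"; returns (picture, depth): 480x640x3 uint8, blue, green, red; 480x640 float32, m along the optical axis (not along the pixel's ray), 0 where there is no reading.
- camera_params(name): a dict with "fx", "fy", "cx", "cy" (pixels), "position" and "rotation" of the camera in the world. Camera axes: x right, y up, looking along -z (the intrinsics and any distortion apply to the point x, -y, -z); pixel columns grow to the right and rows downward; lengths in m; the calibration is good to about 2 mm. A picture is of the moment at which its call begins: read the wrist's pose just before it. camera_params takes no time and is no camera call; for the wrist camera it gives the pose at the moment of the call.
- robot.close_job(): hands the job in; it is judged then, once.
The state is a dict: "t": time; "q": joint angles; "dq": joint speeds; "joint_torque": joint torques, N m; "tool_pos": TCP position; "orientation": TCP orientation; "force": force on the tool from outside, world axes, zero at the start; "wrist_torque": the same for the moment, N m; "opening": finger opening in m; "gripper_force": force on a finger pad.
Only numpy, scipy, OpenCV 4.12 (cv2) and the standard library are available. Lean on these libraries where they do the work, as an engineer would, in place of code of your own. Each camera call takes 0.05 s, during which the arm holds its last target. There are 200 camera calls.

## Working session

There is one attempt and no reset: what is moved stays moved. The work goes in short steps, Python scripts to look and compute and a tool call to move; the robot and the scene stay as the last step left them, time stands still between calls to the robot, and variables do not carry over. Pictures are saved under pics/ and viewed, at most 10 in all, crops included, and the job is handed in when it is done.

Besides the shell and the picture viewer there is one more tool, called after "Emit:" as name([rows], argument=value, ...), one row to a line, values as JSON. carry_out: Moves the arm, as the interface text tells. Its arguments: {"type":"object","properties":{"targets":{"type":"array","items":{"type":"object","properties":{"hand":{"type":"number"},"x":{"type":"number"},"y":{"type":"number"},"z":{"type":"number"},"ax":{"type":"number"},"ay":{"type":"number"},"az":{"type":"number"}}}},"newtons":{"type":"number"}},"required":["targets"]}

```bash
mkdir -p pics; ls; cat > h.py <<'E'
import numpy as np, cv2
from plant import read_state, read_camera, camera_params, robot
def px2w(c,u,v,d):
    P=np.array([(u-c['cx'])/c['fx']*d,-(v-c['cy'])/c['fy']*d,-d])
    return np.array(c['rotation']).reshape(3,3)@P+np.array(c['position'])
def rayz(c,u,v,z):
    a=px2w(c,u,v,1.0);p=np.array(c['position']);t=(z-p[2])/(a[2]-p[2]);return p+t*(a-p)
E
python3 - <<'E'
from h import *
for n in ("scene","side"):
    i,d=read_camera(n);c=camera_params(n);print(n,c)
    cv2.imwrite(f'pics/{n}0.png',i);np.save(f'{n}_d.npy',d)
print(read_state())
E
```

```text
pics
scene {'fx': 487.02826508632427, 'fy': 487.02826508632427, 'cx': 319.30253211391033, 'cy': 240.79768042449965, 'position': array([1.22651572, 0.63652438, 0.72261727]), 'rotation': array([0.49696628, 1.09229566, 2.10264815])}
side {'fx': 537.6502848915513, 'fy': 537.6502848915513, 'cx': 313.431256779693, 'cy': 249.78011718254587, 'position': array([ 0.62781905, -1.18741268,  0.9858566 ]), 'rotation': array([0.91038515, 0.03014229, 0.09130355])}
{'t': 0.1, 'q': array([-1.31941232e+00,  1.31094300e-01,  1.48919596e+00, -9.81570791e-06,
        1.52303422e+00, -8.53955554e-02]), 'dq': array([ 2.12867510e-04, -5.98967330e-05, -3.74445295e-03, -2.05163137e-04,
       -6.41685136e-04, -1.13111732e-03]), 'joint_torque': array([ 1.28122476e-03, -5.61339855e+01, -4.93096697e+01,  7.69962952e-02,
        2.90478679e-02, -2.40107931e-05]), 'tool_pos': array([ 0.19823671, -0.56607365,  0.40377287]), 'orientation': array([-3.09545689e+00, -5.26227236e-01,  2.40730066e-04]), 'force': array([-0.29574795, -0.10992318,  0.93370004]), 'wrist_torque': array([ 0.02105377,  0.03649078, -0.02449771]), 'gripper_force': 0.0, 'opening': 0.09274304601668185}
```

View pics/scene0.png

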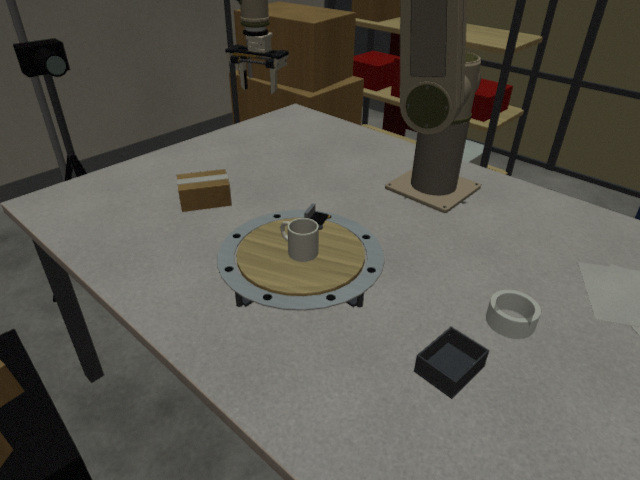

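View pics/side0.png

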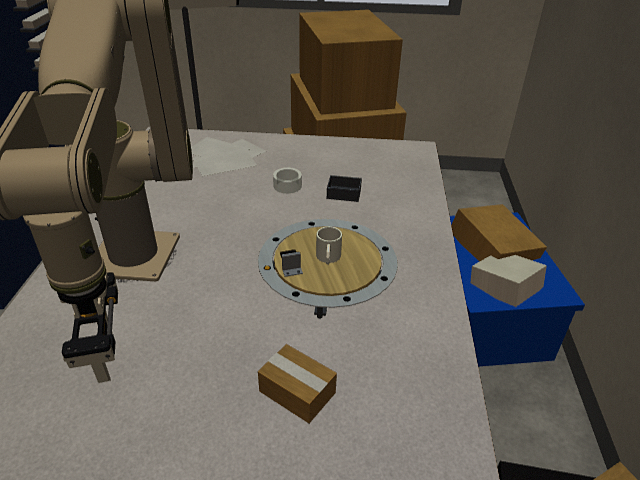

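The views show the turntable with the mug at its middle and the pad, tab and pin on the robot side. The pin is at side (267,267) and about scene (328,217). The holes are at scene (277,215), (237,236), (229,269), (267,297), (331,297), (371,269), (366,237), and seven more are visible in the side view.

```bash
sed -i "s/np.array(c\['rotation'\]).reshape(3,3)/cv2.Rodrigues(np.array(c['rotation']))[0]/" h.py
python3 - <<'E'
from h import *
from scipy.optimize import least_squares
H={'scene':[(277,215),(237,236),(229,269),(267,297),(331,297),(371,269),(366,237)],'side':[(276,239),(312,223),(355,226),(386,242),(390,269),(347,298),(295,294)]}
for n in H:
    c=camera_params(n)
    P=np.array([rayz(c,u,v,.047)[:2] for u,v in H[n]])
    def f(p):
        a=p[2]+np.arange(8)*np.pi/4
        Q=p[:2]+.172*np.c_[np.cos(a),np.sin(a)]
        D=P[:,None]-Q; k=(D**2).sum(2).argmin(1)
        return D[np.arange(len(P)),k].ravel()
    r=min((least_squares(f,[*P.mean(0),a]) for a in np.linspace(0,.78,8)),key=lambda r:r.cost)
    print(n,r.x,np.abs(r.fun).max())
    if n=='side':
        p=rayz(c,267,267,.053)[:2];print('pin',p,np.hypot(*(p-r.x[:2])),np.arctan2(*(p-r.x[:2])[::-1]))
i,d=read_camera('side');cv2.imwrite('pics/s1.png',cv2.resize(i[200:320,240:410],None,fx=4.5,fy=4.5,interpolation=3))
E
```

```text
scene [ 0.5668157  -0.01717384  0.36142549] 0.0037585904449458363
side [ 0.57463776 -0.0039938   0.4109403 ] 0.021892453753600563
pin [ 0.41096435 -0.07956813] 0.1802788535871569 -2.7090199530556553
```

View pics/s1.png

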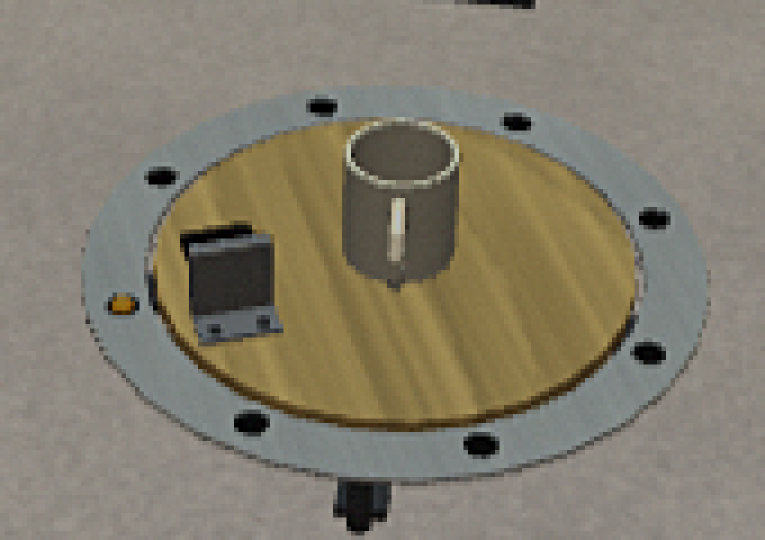

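```bash
cat >> h.py <<'E'
from scipy.spatial.transform import Rotation as R
def down(yaw): # tool down, tool y along world yaw
    y=np.array([np.cos(yaw),np.sin(yaw),0]);z=np.array([0,0,-1.]);return np.c_[np.cross(y,z),y,z]
def rel(p,yaw,s=None):
    s=s or read_state();R0=R.from_rotvec(s['orientation']).as_matrix()
    return np.r_[R0.T@(np.array(p)-s['tool_pos']),R.from_matrix(R0.T@down(yaw)).as_rotvec()].round(4)
E
python3 - <<'E'
from h import *
from scipy.optimize import least_squares
H={'scene':[(277,215),(237,236),(229,269),(267,297),(331,297),(371,269),(366,237)],'side':[(275.8,239.1),(311.6,223.6),(354.7,227.1),(385.6,248.4),(384.2,278.4),(346.9,298.9),(295.8,294),(267.3,267.3)]}
for n in H:
    c=camera_params(n)
    P=np.array([rayz(c,u,v,.047)[:2] for u,v in H[n]])
    if n=='side':P[-1]=rayz(c,*H[n][-1],.053)[:2]
    def f(p):
        a=p[2]+np.arange(8)*np.pi/4
        Q=p[:2]+.172*np.c_[np.cos(a),np.sin(a)]
        D=P[:,None]-Q; k=(D**2).sum(2).argmin(1)
        return D[np.arange(len(P)),k].ravel()
    r=min((least_squares(f,[*P.mean(0),a]) for a in np.linspace(0,.78,8)),key=lambda r:r.cost)
    print(n,r.x,np.abs(r.fun).max(),P[-1])
c=r.x;th=c[2]-np.pi
pad=c[:2]+.11*np.array([np.cos(th),np.sin(th)]);print(pad)
print(rel([*pad,.405],th+np.pi))
E
```

```text
scene [ 0.5668157  -0.01717384  0.36142549] 0.0037585904449458363 [0.41112949 0.05524758]
side [ 0.57176089 -0.01559441  0.3640177 ] 0.00390790594103084 [ 0.41197477 -0.08073974]
[ 0.46896876 -0.05475788]
[ 4.245e-01 -3.932e-01 -5.000e-04 -1.000e-03 -1.200e-03 -1.598e+00]
```

Emit:
carry_out([
  {"hand": 0,"x": 0.039,"y": -0.036,"z": 0,"az": -0.145},
  {"hand": 0,"x": 0.077,"y": -0.072,"z": 0,"az": -0.29},
  {"hand": 0,"x": 0.116,"y": -0.107,"z": 0,"az": -0.436},
  {"hand": 0,"x": 0.154,"y": -0.143,"z": 0,"az": -0.581},
  {"hand": 0,"x": 0.193,"y": -0.179,"z": 0,"az": -0.726},
  {"hand": 0,"x": 0.232,"y": -0.214,"z": 0,"az": -0.872},
  {"hand": 0,"x": 0.27,"y": -0.25,"z": 0,"az": -1.017},
  {"hand": 0,"x": 0.29,"y": -0.268,"z": 0,"az": -1.09},
], newtons=20)

```text
schema error: expected keys hand, x, y, z, ax, ay, az
```

```bash
python3 - <<'E'
from h import *
print(rel([.466,-.0555,.40],.3625),read_state()['opening'])
E
```

```text
[ 4.2140e-01 -3.9340e-01  4.5000e-03 -1.0000e-03 -1.2000e-03 -1.5965e+00] 0.09305261173936842
```

Emit:
carry_out([
  {"hand": 0,"x": 0.039,"y": -0.036,"z": 0,"ax": 0,"ay": 0,"az": -0.145},
  {"hand": 0,"x": 0.077,"y": -0.072,"z": 0,"ax": 0,"ay": 0,"az": -0.29},
  {"hand": 0,"x": 0.116,"y": -0.107,"z": 0,"ax": 0,"ay": 0,"az": -0.436},
  {"hand": 0,"x": 0.154,"y": -0.143,"z": 0,"ax": 0,"ay": 0,"az": -0.581},
  {"hand": 0,"x": 0.193,"y": -0.179,"z": 0,"ax": 0,"ay": 0,"az": -0.726},
  {"hand": 0,"x": 0.232,"y": -0.214,"z": 0,"ax": 0,"ay": 0,"az": -0.872},
  {"hand": 0,"x": 0.27,"y": -0.25,"z": 0,"ax": 0,"ay": 0,"az": -1.017},
  {"hand": 0,"x": 0.29,"y": -0.268,"z": 0,"ax": 0,"ay": 0,"az": -1.09},
], newtons=20)

```text
t: 1.15
tool_pos: [0.3841, -0.2153, 0.4046]
orientation: [-2.37, -2.062, -0.001]
force: [-0.2, -0.4, 0.1]
opening: 0.0174
gripper_force: 0.0
```

```bash
python3 - <<'E'
from h import *
print(rel([.466,-.0555,.40],.3625),read_state()['opening'])
E
```

```text
[ 1.696e-01  5.910e-02  4.700e-03  2.000e-04 -4.000e-04 -5.010e-01] 0.017370323944937472
```

Emit:
carry_out([
  {"hand": 0,"x": 0.035,"y": 0.012,"z": 0,"ax": 0,"ay": 0,"az": -0.1},
  {"hand": 0,"x": 0.07,"y": 0.025,"z": 0,"ax": 0,"ay": 0,"az": -0.2},
  {"hand": 0,"x": 0.105,"y": 0.037,"z": 0,"ax": 0,"ay": 0,"az": -0.3},
  {"hand": 0,"x": 0.14,"y": 0.049,"z": 0,"ax": 0,"ay": 0,"az": -0.4},
  {"hand": 0,"x": 0.165,"y": 0.059,"z": 0,"ax": 0,"ay": 0,"az": -0.5},
  {"hand": 0,"x": 0.165,"y": 0.059,"z": 0,"ax": 0,"ay": 0,"az": -0.5},
  {"hand": 0,"x": 0.165,"y": 0.059,"z": 0,"ax": 0,"ay": 0,"az": -0.5},
])

```text
t: 2.02
tool_pos: [0.4653, -0.063, 0.4045]
orientation: [-1.794, -2.578, 0.001]
force: [0.2, -0.3, 0.3]
opening: 0.0002
gripper_force: 0.0
```

```bash
python3 - <<'E'
from h import *
c=camera_params('wrist');i,d=read_camera('wrist');cv2.imwrite('pics/w1.png',i);np.save('w1.npy',d)
s=read_state();print(c,s['tool_pos'],s['opening'],s['q'])
print(rel([.466,-.0555,.40],.3625))
E
```

```text
{'fx': 375.4216484833558, 'fy': 375.4216484833558, 'cx': 322.53889038483743, 'cy': 238.65803718742262, 'position': array([0.43628075, 0.01743519, 0.38392608]), 'rotation': array([-0.30487271, -0.05435116,  0.3522239 ])} [ 0.46520509 -0.06327424  0.40456927] 0.0001253755101910854 [-2.44303554e-01 -2.29680943e-01  1.83666367e+00 -3.72717230e-04
  1.53503410e+00 -5.98521832e-01]
[ 0.007   0.0034  0.0046 -0.0006  0.0001 -0.0083]
```

View pics/w1.png

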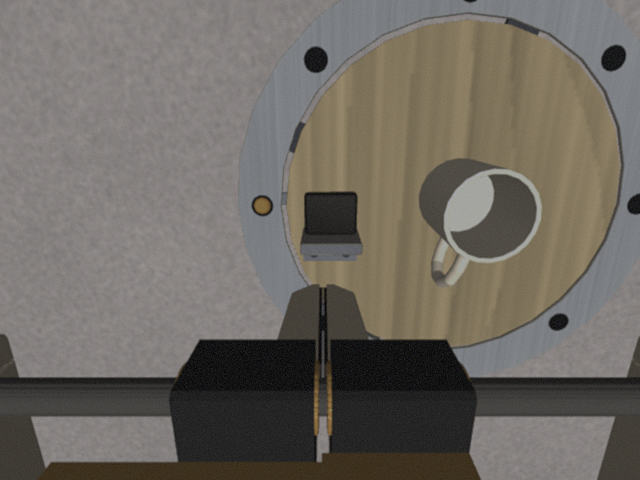

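The wrist view shows the pad's far edge at (305,193)–(356,193), the tab top along y≈229–243, the pin at (262,205), and holes at (316,60), (614,58), (559,322) and about (637,204).

```bash
python3 - <<'E'
from h import *
from scipy.optimize import least_squares
i=cv2.imread('pics/w1.png');d=np.load('w1.npy')
c={'fx':375.4216,'fy':375.4216,'cx':322.5389,'cy':238.658,'position':np.array([0.43628075,0.01743519,0.38392608]),'rotation':np.array([-0.30487271,-0.05435116,0.3522239])}
P=np.array([rayz(c,u,v,z)[:2] for u,v,z in [(316,60,.047),(614,58,.047),(559,322,.047),(637,204,.047),(262,205,.053)]])
def f(p):
    a=p[2]+np.arange(8)*np.pi/4
    Q=p[:2]+.172*np.c_[np.cos(a),np.sin(a)]
    D=P[:,None]-Q; k=(D**2).sum(2).argmin(1)
    return D[np.arange(len(P)),k].ravel()
r=least_squares(f,[.569,-.0165,.3625]);print(r.x,r.fun.round(4))
th=r.x[2]-np.pi;e=np.array([np.cos(th),np.sin(th)]);t=np.array([-e[1],e[0]])
for u,v,z in [(305,193,.083),(356,193,.083),(305,229,.083),(357,229,.083),(330,229,.102),(302,243,.102),(361,243,.102)]:
    p=rayz(c,u,v,z)[:2]-r.x[:2];print(u,v,(p@e).round(4),(p@t).round(4),d[v,u])
print('depth pt',px2w(c,330,212,d[212,330]))
cv2.imwrite('pics/w1c.png',cv2.resize(i[170:300,240:400],None,fx=4.5,fy=4.5,interpolation=2))
E
```

```text
[ 0.57152853 -0.01165162  0.35761789] [ 0.0001 -0.0009 -0.0001 -0.0001  0.0008  0.0001 -0.0011 -0.0005  0.0003
  0.0014]
305 193 0.131 -0.0177 0.30700442
356 193 0.0897 -0.0176 0.30846196
305 229 0.1315 0.0127 0.313314
357 229 0.0881 0.0128 0.3438307
330 229 0.111 0.0072 0.31400028
302 243 0.1331 0.0187 0.29955286
361 243 0.0864 0.0188 0.29965907
depth pt [ 0.4671955  -0.04860922  0.0832865 ]
```

View pics/w1c.png

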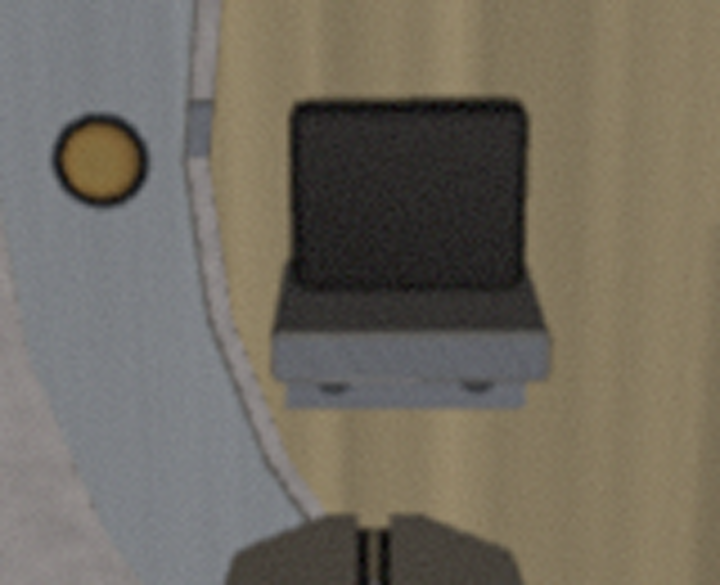

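```bash
cat >> h.py <<'E'
C=np.array([.5715,-.0117]);TH=.3576+np.pi
def tgt(phi,tan,tip):
    a=TH+phi;e=np.array([np.cos(a),np.sin(a)]);t=np.array([-e[1],e[0]])
    return [*(C+.11*e+tan*t),tip+.186],a-np.pi
E
python3 - <<'E'
from h import *
print(rel(*tgt(0,.005,.088)))
E
```

```text
[ 6.100e-03  7.700e-03  1.306e-01 -6.000e-04  1.000e-04 -3.400e-03]
```

Emit:
carry_out([
  {"hand": 0,"x": 0.006,"y": 0.008,"z": 0.03,"ax": 0,"ay": 0,"az": -0.003},
  {"hand": 0,"x": 0.006,"y": 0.008,"z": 0.06,"ax": 0,"ay": 0,"az": -0.003},
  {"hand": 0,"x": 0.006,"y": 0.008,"z": 0.09,"ax": 0,"ay": 0,"az": -0.003},
  {"hand": 0,"x": 0.006,"y": 0.008,"z": 0.115,"ax": 0,"ay": 0,"az": -0.003},
  {"hand": 0,"x": 0.006,"y": 0.008,"z": 0.125,"ax": 0,"ay": 0,"az": -0.003},
  {"hand": 0,"x": 0.006,"y": 0.008,"z": 0.1305,"ax": 0,"ay": 0,"az": -0.003},
  {"hand": 0,"x": 0.006,"y": 0.008,"z": 0.1305,"ax": 0,"ay": 0,"az": -0.003},
  {"hand": 0,"x": 0.006,"y": 0.008,"z": 0.1305,"ax": 0,"ay": 0,"az": -0.003},
])

```text
t: 3.08
tool_pos: [0.4714, -0.0544, 0.2753]
orientation: [1.788, 2.581, 0.001]
force: [0.2, 0.9, 0.2]
opening: 0.0007
gripper_force: 0.0
```

```bash
python3 - <<'E'
from h import *
print(rel(*tgt(0,.005,.070)))
i,d=read_camera('wrist');cv2.imwrite('pics/w2.png',i)
i,d=read_camera('side');cv2.imwrite('pics/s2.png',cv2.resize(i[170:320,220:410],None,fx=4,fy=4,interpolation=2))
E
```

```text
[-0.     -0.0013  0.0193  0.0014  0.0009  0.0012]
```

View pics/w2.png

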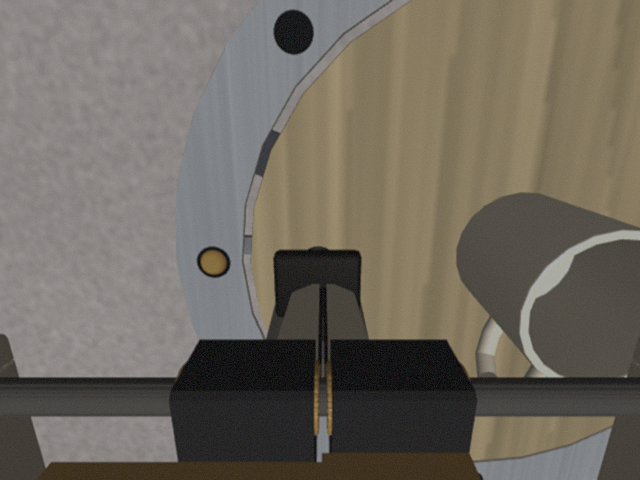

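View pics/s2.png

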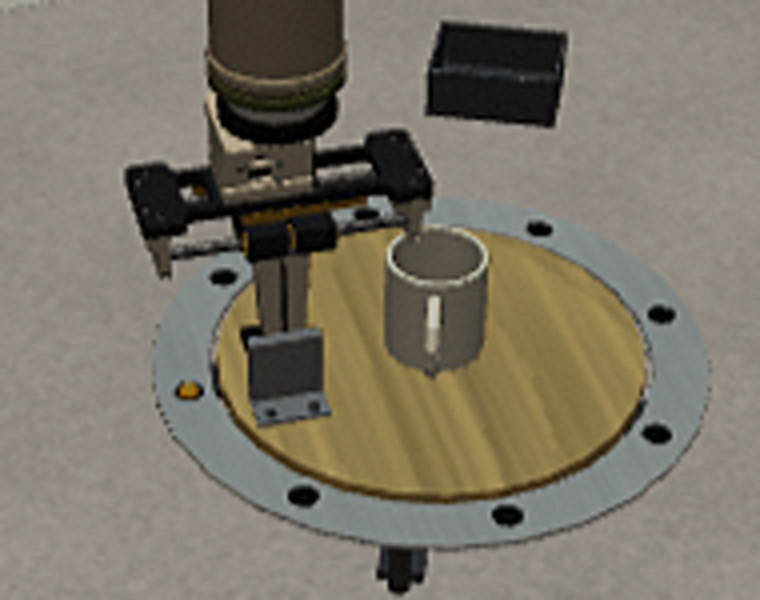

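The pad sits below the closed fingertips, and the right-hand prong, at crop (415,235), is over the mug. I'll check the height of the gripper's prongs against the mug.

```bash
python3 - <<'E'
from h import *
c=camera_params('side');i,d=read_camera('side');s=read_state()
for (u,v) in [(165,270),(163,255),(415,232),(414,222),(412,210),(437,285)]:
    U,V=220+u/4,170+v/4
    q=d[int(V)-1:int(V)+2,int(U)-1:int(U)+2].min();print(u,v,px2w(c,U,V,q).round(3))
print(s['tool_pos'])
# points of gripper in depth, lowest z inside body footprint other than fingers
W=np.array([px2w(c,u,v,d[v,u]) for v in range(170,260) for u in range(230,345) if d[v,u]>0])
R0=R.from_rotvec(s['orientation']).as_matrix();L=(W-s['tool_pos'])@R0
for lo,hi in [(-.11,-.07),(.07,.11)]:
    m=(L[:,1]>lo)&(L[:,1]<hi)&(abs(L[:,0])<.045)&(L[:,2]<.14);print(lo,L[m,2].max(),m.sum(), np.sort(L[m,2])[-6:])
E
```

```text
165 270 [ 0.408 -0.12   0.182]
163 255 [ 0.408 -0.121  0.195]
415 232 [ 0.561 -0.061  0.181]
414 222 [ 0.56  -0.062  0.19 ]
412 210 [ 0.628 -1.187  0.986]
437 285 [ 0.575 -0.041  0.125]
[ 0.47121968 -0.05429319  0.2749446 ]
-0.11 0.10304274698248748 256 [0.0974726  0.09905532 0.09938712 0.10078832 0.10204968 0.10304275]
0.07 0.09947607712683389 225 [0.09630379 0.09719338 0.09746581 0.09752074 0.09831851 0.09947608]
```

Emit:
carry_out([
  {"hand": 0,"x": 0,"y": -0.001,"z": 0.004,"ax": 0,"ay": 0,"az": 0},
  {"hand": 0,"x": 0,"y": -0.001,"z": 0.008,"ax": 0,"ay": 0,"az": 0},
  {"hand": 0,"x": 0,"y": -0.001,"z": 0.012,"ax": 0,"ay": 0,"az": 0},
  {"hand": 0,"x": 0,"y": -0.001,"z": 0.016,"ax": 0,"ay": 0,"az": 0},
  {"hand": 0,"x": 0,"y": -0.001,"z": 0.019,"ax": 0,"ay": 0,"az": 0},
  {"hand": 0,"x": 0,"y": -0.001,"z": 0.019,"ax": 0,"ay": 0,"az": 0},
  {"hand": 0,"x": 0,"y": -0.001,"z": 0.019,"ax": 0,"ay": 0,"az": 0},
])

```text
t: 4.1
tool_pos: [0.4702, -0.0547, 0.2555]
orientation: [1.789, 2.582, 0.0]
force: [-0.7, 0.2, 6.8]
opening: 0.0008
gripper_force: 3.3
```

```bash
python3 - <<'E'
from h import *
s=read_state();print(s['tool_pos'],s['force'])
for k in range(1,9):print(rel(*tgt(np.radians(2.5*k),.005+min(.0065,.00325*k),.0695),s))
E
```

```text
[ 0.47015643 -0.05467459  0.2555009 ] [-0.66486024  0.18898269  6.77378855]
[-0.0083  0.0004  0.      0.0003  0.0003 -0.0422]
[-0.0163  0.0014  0.      0.0003  0.0003 -0.0859]
[-0.021   0.0024  0.      0.0003  0.0003 -0.1295]
[-0.0256  0.0036  0.      0.0003  0.0003 -0.1731]
[-0.0303  0.005   0.      0.0003  0.0003 -0.2168]
[-0.0348  0.0067  0.      0.0003  0.0003 -0.2604]
[-3.93e-02  8.50e-03  0.00e+00  3.00e-04  3.00e-04 -3.04e-01]
[-4.370e-02  1.050e-02  0.000e+00  3.000e-04  3.000e-04 -3.477e-01]
```

Emit:
carry_out([
  {"hand": 0,"x": -0.005,"y": 0,"z": 0,"ax": 0,"ay": 0,"az": -0.02},
  {"hand": 0,"x": -0.0105,"y": 0.001,"z": 0,"ax": 0,"ay": 0,"az": -0.055},
  {"hand": 0,"x": -0.016,"y": 0.0014,"z": 0,"ax": 0,"ay": 0,"az": -0.086},
  {"hand": 0,"x": -0.021,"y": 0.0024,"z": 0,"ax": 0,"ay": 0,"az": -0.13},
  {"hand": 0,"x": -0.0256,"y": 0.0036,"z": 0,"ax": 0,"ay": 0,"az": -0.173},
  {"hand": 0,"x": -0.0303,"y": 0.005,"z": 0,"ax": 0,"ay": 0,"az": -0.217},
  {"hand": 0,"x": -0.0348,"y": 0.0067,"z": 0,"ax": 0,"ay": 0,"az": -0.26},
  {"hand": 0,"x": -0.0393,"y": 0.0085,"z": 0,"ax": 0,"ay": 0,"az": -0.304},
])

```text
t: 5.1
tool_pos: [0.4922, -0.0884, 0.2557]
orientation: [1.375, 2.824, 0.001]
force: [-0.3, 1.2, 6.6]
opening: 0.0005
gripper_force: 3.3
```

```bash
python3 - <<'E'
from h import *
s=read_state();print(s['tool_pos'],s['force'])
i,d=read_camera('side');cv2.imwrite('pics/s3.png',cv2.resize(i[170:320,220:410],None,fx=4,fy=4,interpolation=2))
E
```

```text
[ 0.49217798 -0.08841496  0.25565674] [-0.29180058  1.23733377  6.62302115]
```

View pics/s3.png

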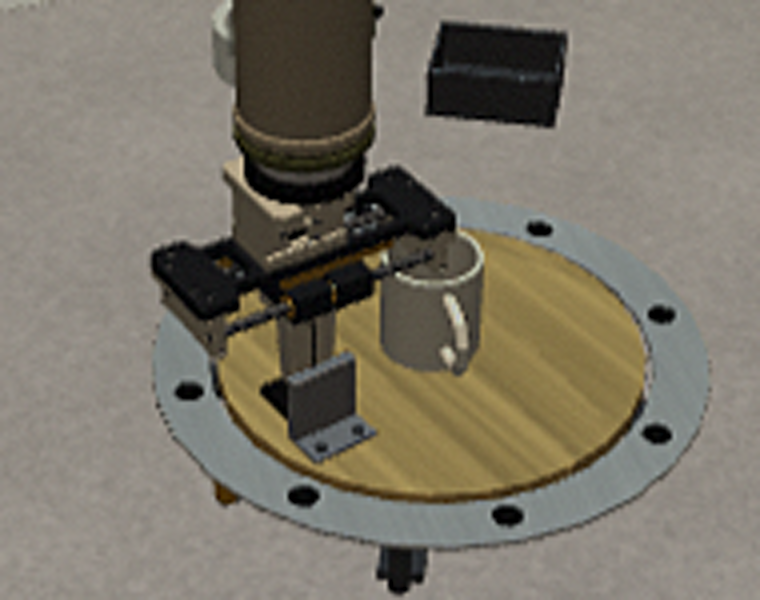

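The deck has turned about 18°, with the pin below the ring at (225,493) and the mug upright. Next I'll raise the tips just above the pad's up height so the pin rides under the ring, and keep pushing the tab.

```bash
python3 - <<'E'
from h import *
s=read_state()
print(rel(*tgt(np.radians(17.5),.0115,.0695),s))
for k in (20,23,26,29,32,35):print(k,rel(*tgt(np.radians(k),.0115,.086),s))
E
```

```text
[ 0.0007 -0.0003  0.0003  0.0012  0.0012  0.0038]
20 [-0.0041  0.0003 -0.0162  0.0012  0.0012 -0.0399]
23 [-0.0098  0.0013 -0.0162  0.0011  0.0013 -0.0922]
26 [-0.0155  0.0026 -0.0162  0.0011  0.0013 -0.1446]
29 [-0.0211  0.0041 -0.0162  0.0011  0.0013 -0.197 ]
32 [-0.0265  0.006  -0.0162  0.001   0.0014 -0.2493]
35 [-0.0319  0.0081 -0.0162  0.001   0.0014 -0.3017]
```

Emit:
carry_out([
  {"hand": 0,"x": 0,"y": 0,"z": -0.008,"ax": 0,"ay": 0,"az": 0},
  {"hand": 0,"x": 0,"y": 0,"z": -0.016,"ax": 0,"ay": 0,"az": 0},
  {"hand": 0,"x": -0.004,"y": 0,"z": -0.0165,"ax": 0,"ay": 0,"az": -0.04},
  {"hand": 0,"x": -0.01,"y": 0.001,"z": -0.0165,"ax": 0,"ay": 0,"az": -0.092},
  {"hand": 0,"x": -0.0155,"y": 0.0025,"z": -0.0165,"ax": 0,"ay": 0,"az": -0.145},
  {"hand": 0,"x": -0.021,"y": 0.004,"z": -0.0165,"ax": 0,"ay": 0,"az": -0.197},
  {"hand": 0,"x": -0.0265,"y": 0.006,"z": -0.0165,"ax": 0,"ay": 0,"az": -0.249},
  {"hand": 0,"x": -0.0319,"y": 0.008,"z": -0.0165,"ax": 0,"ay": 0,"az": -0.302},
])

```text
t: 6.15
tool_pos: [0.5169, -0.1082, 0.2715]
orientation: [-0.933, -2.996, -0.0]
force: [-6.1, 3.6, 4.9]
opening: 0.0006
gripper_force: 3.3
```

```bash
python3 - <<'E'
from h import *
s=read_state();print(s['tool_pos'],s['force'])
print(rel(*tgt(np.radians(35),.0115,.086),s))
for k in (37,38.5,40,41,42,43,44,45,46):print(k,rel(*tgt(np.radians(k),.0115,.086),s))
i,d=read_camera('side');cv2.imwrite('pics/s4.png',cv2.resize(i[170:320,220:410],None,fx=4,fy=4,interpolation=2))
E
```

```text
[ 0.51687153 -0.10818499  0.27146233] [-6.07141905  3.62040616  4.90477192]
[-0.0018  0.0005 -0.0005 -0.0008 -0.0036 -0.0017]
37 [-0.0057  0.0009 -0.0006 -0.0007 -0.0036 -0.0367]
38.5 [-0.0085  0.0014 -0.0006 -0.0007 -0.0036 -0.0628]
40 [-0.0114  0.0019 -0.0006 -0.0007 -0.0036 -0.089 ]
41 [-0.0133  0.0023 -0.0006 -0.0006 -0.0036 -0.1065]
42 [-0.0152  0.0027 -0.0006 -0.0006 -0.0037 -0.1239]
43 [-0.017   0.0032 -0.0006 -0.0006 -0.0037 -0.1414]
44 [-0.0189  0.0036 -0.0006 -0.0005 -0.0037 -0.1588]
45 [-0.0208  0.0042 -0.0006 -0.0005 -0.0037 -0.1763]
46 [-0.0226  0.0047 -0.0006 -0.0005 -0.0037 -0.1937]
```

View pics/s4.png

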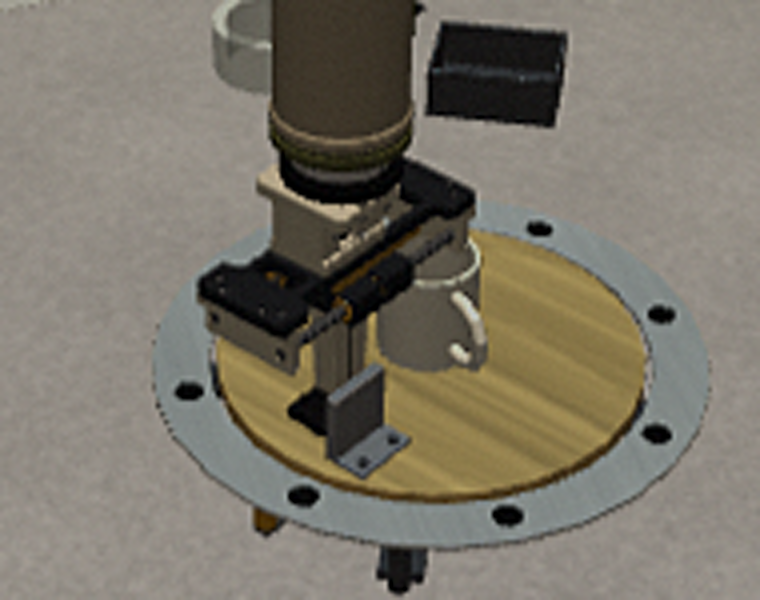

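Emit:
carry_out([
  {"hand": 0,"x": -0.002,"y": 0.0002,"z": -0.002,"ax": 0,"ay": 0,"az": -0.0175},
  {"hand": 0,"x": -0.004,"y": 0.0004,"z": -0.003,"ax": 0,"ay": 0,"az": -0.035},
  {"hand": 0,"x": -0.0059,"y": 0.0007,"z": -0.003,"ax": 0,"ay": 0,"az": -0.0525},
  {"hand": 0,"x": -0.0077,"y": 0.001,"z": -0.003,"ax": 0,"ay": 0,"az": -0.07},
  {"hand": 0,"x": -0.0096,"y": 0.0014,"z": -0.003,"ax": 0,"ay": 0,"az": -0.087},
  {"hand": 0,"x": -0.0115,"y": 0.0018,"z": -0.003,"ax": 0,"ay": 0,"az": -0.105},
  {"hand": 0,"x": -0.0134,"y": 0.0022,"z": -0.003,"ax": 0,"ay": 0,"az": -0.122},
  {"hand": 0,"x": -0.0152,"y": 0.0027,"z": -0.003,"ax": 0,"ay": 0,"az": -0.14},
])

```text
t: 7.2
tool_pos: [0.5312, -0.1149, 0.274]
orientation: [-0.724, -3.055, -0.0]
force: [-0.2, 0.0, 0.1]
opening: 0.0003
gripper_force: 0.0
```

```bash
python3 - <<'E'
from h import *
s=read_state();print(s['tool_pos'],s['force'])
for k in (42,43,44,45,46):print(k,rel(*tgt(np.radians(k),.0115,.089),s))
E
```

```text
[ 0.53123141 -0.11488965  0.27402726] [-0.21477384  0.00379733  0.12700978]
42 [ 0.0005  0.0001 -0.001  -0.0004 -0.0018  0.0149]
43 [-0.0015  0.0003 -0.001  -0.0003 -0.0018 -0.0025]
44 [-0.0034  0.0005 -0.001  -0.0003 -0.0018 -0.02  ]
45 [-0.0053  0.0008 -0.001  -0.0003 -0.0018 -0.0374]
46 [-0.0072  0.0011 -0.001  -0.0003 -0.0018 -0.0549]
```

```bash
cat > chk.py <<'E'
from h import *
i,d=read_camera('side');c=camera_params('side')
h=cv2.cvtColor(i,cv2.COLOR_BGR2HSV)
m=(cv2.inRange(h,(10,120,60),(28,255,255)))[250:330,230:345]
n,l,st,ce=cv2.connectedComponentsWithStats(m)
for k in range(1,n):
    if st[k,4]>5: print('brass',ce[k]+[230,250],st[k,4],rayz(c,*(ce[k]+[230,250]),.053))
p,_=tgt(np.pi/4,0,0);a=TH+np.pi/4;print('want',C+.172*np.array([np.cos(a),np.sin(a)]))
print(i[294,294:298])
# pad height via wrist depth
s=read_state();print('F',s['force'],s['tool_pos'])
w,dw=read_camera('wrist');cw=camera_params('wrist');e=np.array([np.cos(a),np.sin(a)]);t=np.array([-e[1],e[0]])
V,U=np.mgrid[100:400:2,100:560:2];W=np.array([px2w(cw,u,v,dw[v,u]) for u,v in zip(U.ravel(),V.ravel()) if dw[v,u]>0])
q=W[:,:2]-C;r=q@e;y=q@t
for lo in np.arange(-.024,-.002,.003):
    k=(r>.09)&(r<.13)&(y>lo)&(y<lo+.003);print(round(lo,3),k.sum(),np.median(W[k,2]).round(4) if k.any() else '')
ang=np.arctan2(y,r);R_=np.hypot(r,y);k=(abs(R_-.172)<.012)&(abs(ang)<.08);print('pin z',k.sum(),np.sort(W[k,2])[-8:].round(4) if k.any() else '')
cv2.imwrite('pics/w9.png',w);cv2.imwrite('pics/s9.png',i)
E
python3 chk.py
```

```text
brass [312.23923006 275.9715857 ] 1091 [ 0.5364802  -0.10366095  0.053     ]
brass [339.14285714 253.85714286] 7 [ 0.60260264 -0.00090271  0.053     ]
brass [293.5625 302.4375] 16 [ 0.49939479 -0.21013494  0.053     ]
want [ 0.50014264 -0.16819961]
[[ 7  7  8]
 [16 15 14]
 [ 9 10  8]
 [ 5  6  4]]
F [-0.99457886  0.04841574  0.21632087] [ 0.53191556 -0.11516718  0.27472081]
-0.024 137 0.0502
-0.021 85 0.0499
-0.018 283 0.08
-0.015 211 0.0823
-0.012 201 0.0823
-0.009 119 0.083
-0.006 105 0.0829
-0.003 1103 0.1182
pin z 464 [0.0532 0.0533 0.0534 0.0534 0.0537 0.0539 0.054  0.0541]
```

```bash
python3 chk.py
```

```text
brass [311.50830258 275.77306273] 1084 [ 0.53446862 -0.10306088  0.053     ]
brass [339.41666667 253.41666667] 12 [0.60325937 0.00117646 0.053     ]
brass [296.         293.66666667] 18 [ 0.50166612 -0.17723034  0.053     ]
brass [295.625 302.625] 8 [ 0.50462196 -0.21026723  0.053     ]
want [ 0.50014264 -0.16819961]
[[ 15 104 152]
 [ 24 111 153]
 [ 26 117 149]
 [ 16 104 148]]
F [ 1.3356684  -0.38607407 -0.18209288] [ 0.53226501 -0.11533413  0.27545281]
-0.024 134 0.0501
-0.021 87 0.0495
-0.018 262 0.0791
-0.015 208 0.0818
-0.012 204 0.082
-0.009 131 0.0824
-0.006 112 0.0825
-0.003 1080 0.1184
pin z 465 [0.0524 0.0527 0.0527 0.0531 0.0531 0.0533 0.0537 0.054 ]
```

Emit:
carry_out([
  {"hand": 0,"x": 0.003,"y": 0,"z": -0.001,"ax": 0,"ay": 0,"az": 0},
  {"hand": 0,"x": 0.004,"y": 0,"z": -0.006,"ax": 0,"ay": 0,"az": 0},
  {"hand": 0,"x": 0.004,"y": 0,"z": -0.03,"ax": 0,"ay": 0,"az": 0},
  {"hand": 0,"x": 0.004,"y": 0,"z": -0.065,"ax": 0,"ay": 0,"az": 0},
  {"hand": 0,"x": 0.004,"y": 0,"z": -0.1,"ax": 0,"ay": 0,"az": 0},
  {"hand": 0,"x": 0.004,"y": 0,"z": -0.13,"ax": 0,"ay": 0,"az": 0},
  {"hand": 0,"x": 0.004,"y": 0,"z": -0.13,"ax": 0,"ay": 0,"az": 0},
  {"hand": 0,"x": 0.004,"y": 0,"z": -0.13,"ax": 0,"ay": 0,"az": 0},
])

```text
t: 8.4
tool_pos: [0.5279, -0.1132, 0.404]
orientation: [-0.725, -3.056, -0.0]
force: [-0.6, -0.4, -0.3]
opening: 0.0003
gripper_force: 0.0
```

```bash
python3 chk.py
```

```text
brass [308.45646259 271.19183673] 1470 [ 0.52451234 -0.08510395  0.053     ]
brass [339.41666667 253.41666667] 12 [0.60325937 0.00117646 0.053     ]
brass [296.         293.66666667] 18 [ 0.50166612 -0.17723034  0.053     ]
brass [295.625 302.625] 8 [ 0.50462196 -0.21026723  0.053     ]
want [ 0.50014264 -0.16819961]
[[ 13 103 152]
 [ 21 108 147]
 [ 23 115 147]
 [ 15 100 146]]
F [ 0.20884088  0.67045569 -0.05452684] [ 0.52777707 -0.11319433  0.40333282]
-0.024 35 0.0495
-0.021 36 0.0493
-0.018 96 0.0782
-0.015 76 0.0814
-0.012 45 0.0823
-0.009 949 0.2471
-0.006 178 0.2456
-0.003 60 0.0824
pin z 187 [0.0517 0.0518 0.0519 0.052  0.0521 0.0524 0.0527 0.0527]
```

View pics/s9.png

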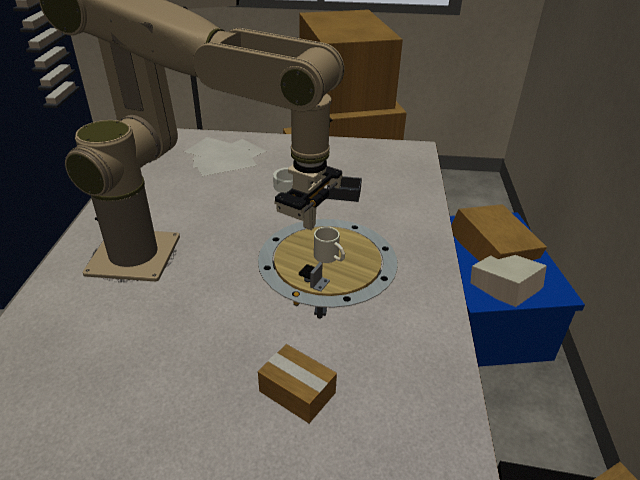

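The pin is up in the next hole at (296,294), the mug is upright in the middle, and the gripper is clear.

```bash
python3 -c "
from plant import robot
print(robot.close_job())"
```

```text
the job is handed in; nothing more can be done
None
```

The turntable is at its next view: the plunger sprang fully up into the hole 45° counter-clockwise, the mug is upright near the middle and was not touched, the gripper is clear of everything, and the job is handed in.

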